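# Press the proud heart piece home

## Robot

A 7-joint arm with a two-finger parallel gripper is mounted at the origin on the work surface. World frame = base frame: x ahead of the robot, y to its left, z up, the work surface at z = 0. Lengths are in mm, angles in rad, forces in N, time in s.
With the tool pointing down it reaches from about 400 to 900 mm from the base axis. Payload 5.6 kg.
Tool frame: the origin (TCP) lies midway between the tips of the shut fingers; the grasp point (between the pads) lies 19 mm behind it; z points along the fingers, y is the line along which they close (so a half turn about z gives the same grasp; the last joint's range is limited). The gripper opens to 92 mm and grips with 3 to 60 N. Pads are 20 mm wide; open, the fingers measure 128 mm over their backs; the gripper's body (75 mm by 189 mm) begins 69 mm behind the grasp point.
Start: joints at [-1.287, 0.468, -0.012, 1.603, 0.006, 1.071, -0.056], TCP at [208.701, 615.592, 193.592] pointing down, gripper open.
Joint ranges: [-2.53, 2.53], [-0.31, 2.02], [-1.57, 1.55], [0.28, 2.44], [-1.29, 4.43], [0.15, 1.84], [-2.92, 2.92]. Speed limits (rad/s): [2.57, 2.57, 3.14, 3.14, 3.14, 3.14, 3.14].

## Interface

Orientations are given as a rotation vector (axis times angle).
In Python, from cell import robot, grip, kin, viewer gives the robot as it stands. Calls block until the motion is done:
- robot.movep(position, orientation): joint-space move of the TCP to a pose.
- robot.servo_line(position, feed=150, rotation=None): straight line of the TCP; rotation=None keeps the orientation; feed is the mean speed in mm/s.
- robot.goto_joints(angles): joint-space move.
- grip(opening, newtons=None): opening from 0.0 (shut) to 1.0 (fully open); newtons is the grip in N (None keeps the last); returns when the fingers have stopped.
- robot.hold(seconds).
- kin.ik(position, orientation): joint angles nearest the present ones, or None.
- robot.observe(): the state.
- viewer.read_camera(name): name is "side" or "top" or "wrist"; returns the picture (384x512x3 uint8, red, green, blue); there is no depth.
- viewer.camera_info(name): a dict with "camera_matrix" (3x3 intrinsics, pixels), "R" (3x3) and "t" (3): a world point X has camera coordinates R X + t. Camera axes: x right, y down, z forward; pixel columns grow to the right and rows downward; lengths in mm; the calibration is good to about 2 mm. A picture is of the moment at which its call begins: read the wrist's pose just before it. camera_info takes no time and is no camera call; for the wrist camera it gives the pose at the moment of the call.
A pose or a line that the arm cannot do raises robot.IKError and nothing moves.
- robot.job_done(): hands the job in; it is judged then, once.
Trained networks look in the newest picture that a camera, given by its name, has taken for a name from the list of things; names that differ only in an ending like _2 or _b are one class to them, and where a whole thing is asked for, a point or a joint stands for the part that bears it (a point fixed in the world has none). Each returns a list of dicts, best first, with "confidence" (0 to 1); they miss things now and then, are a little off and sometimes report something else, mostly with a low value. They report only what shows in the picture. A call takes as long as a camera call. They do not tell look-alikes from the thing itself.
- viewer.silhouettes(name, camera): "mask" (384x512 bool, what is visible of it).
- viewer.pinpoint(name, camera): "at" ([x, y, z] in mm, in the coordinates of the camera as it stood for that picture, good to about 4 mm: a listed point, or the origin of a listed thing).
The state is a dict: "t": time; "joints": joint angles; "joint_velocities": joint speeds; "joint_torque": joint torques, N m; "tcp_pos": TCP position; "tcp_rot": TCP orientation; "contact_force": force on the tool from outside, world axes, zero at the start; "wrist_torque": the same for the moment, N m; "grip_width": opening from 0.0 (shut) to 1.0 (fully open); "grip_force": force on a finger pad.
Only numpy, scipy, OpenCV 4.12 (cv2) and the standard library are available. Lean on these libraries where they do the work, as an engineer would, in place of code of your own. Each camera call takes 0.05 s, during which the arm holds its last target. There are 200 camera calls.

## Task

The red heart piece is in its right place in the wooden jigsaw but still stands proud: press it home gently with the fingertips until it lies flush with the board, then draw the hand clear. The blue moon and yellow star pieces stand proud because they still have to change places, so do not touch them, and leave the magnifier, the bell and the tin undisturbed.

Things in the scene. Friction and masses are not known exactly. Their poses are not given: they have to be found in the camera images.
- frame: Wooden frame jig, fixed flat on the desk, 220 mm (its x) by 290 mm (its y); origin at the centre of its underside. Six jigsaw pieces lie in it, 2 along x by 3 along y, pitch 70 mm, all cut alike: each colour may be in any place. The board's flush surface is 20 mm above the desk, the 22 mm wide moulding round it 26 mm. Green, brown and grey pieces are home and fixed; red, blue and yellow stand proud.
- red_top (a point): Centre of the top face of the red piece with the cream heart (moves with it); axes as the frame's, z up. A chunky wooden jigsaw piece, 70 x 70 mm and 12 mm thick, two round knobs 12 mm long on its +x and +y sides.
- red_piece (a joint): The red heart piece sliding down into its place. How far it has been pressed in, m: 0 = top 8 mm proud of the board, 0.008 = fully home and flush (a hard stop: arrive slowly or the force jumps). About 4 N of friction to overcome; it stays where left, no spring. It starts 6 to 8 mm proud.
- red_seat: The place in the frame under the red piece: a cork bed 70 mm square, 2 mm thick, together with the red piece it carries; origin at the centre of the bed's underside, 6 mm above the desk.
- blue_top (a point): Centre of the top face of the blue piece with the cream moon (moves with it); axes as the frame's, z up. A chunky wooden jigsaw piece, 70 x 70 mm and 12 mm thick, two round knobs 12 mm long on its +x and +y sides.
- blue_piece (a joint): The blue moon piece sliding down into its place. How far it has been pressed in, m: 0 = top 8 mm proud of the board, 0.008 = fully home and flush (a hard stop: arrive slowly or the force jumps). About 4 N of friction to overcome; it stays where left, no spring. It starts 6 to 8 mm proud and is to stay so.
- blue_seat: The place in the frame under the blue piece: a cork bed 70 mm square, 2 mm thick, together with the blue piece it carries; origin at the centre of the bed's underside, 6 mm above the desk.
- yellow_top (a point): Centre of the top face of the yellow piece with the cream star (moves with it); axes as the frame's, z up. A chunky wooden jigsaw piece, 70 x 70 mm and 12 mm thick, two round knobs 12 mm long on its +x and +y sides.
- yellow_piece (a joint): The yellow star piece sliding down into its place. How far it has been pressed in, m: 0 = top 8 mm proud of the board, 0.008 = fully home and flush (a hard stop: arrive slowly or the force jumps). About 4 N of friction to overcome; it stays where left, no spring. It starts 6 to 8 mm proud and is to stay so.
- yellow_seat: The place in the frame under the yellow piece: a cork bed 70 mm square, 2 mm thick, together with the yellow piece it carries; origin at the centre of the bed's underside, 6 mm above the desk.
- magnifier: Tortoiseshell magnifier lying loose to the right of the frame: lens rim 102 mm across and 14 mm thick, handle 126 mm long out to 176 mm from the lens centre, along its -x; 19 mm high at most; origin under the lens centre.
- bell: Brass desk call bell standing loose to the left of the frame, 84 mm across, 69 mm high to the top of its plunger; origin at the centre of its underside.
- tin: Round red open biscuit tin of spare pieces standing loose to the left of the frame on its own lid, 168 mm across, 72 mm high; origin at the centre of its underside.
Things that resemble listed ones, but are neither listed nor needed, are in the scene too. Of the things like the magnifier, leave any that is green; of the rest the larger one is meant.

How it is judged:
By the outcome, as a careful person would: the job done as asked, in the order asked, and still so for the second after the job is handed in, with the robot touching nothing.
It also fails if it takes over 32 s, if anything falls off the work surface, if the arm or the gripper's body presses on something with over 40 N, if the wrist force passes 120 N, or if a joint passes its speed limit or range.

## Working session

There is one attempt and no reset: what is moved stays moved. The work goes in short steps, each a Python script; the robot and the scene stay as the last script left them, time stands still between calls to the robot, and variables do not carry over. Pictures are saved under pics/ and viewed, at most 10 in all, crops included, and the job is handed in when it is done.

```bash
mkdir -p pics
cat > h.py <<'E'
from cell import robot, grip, kin, viewer
import numpy as np, cv2
def snap(cam,fn=None):
    ci=viewer.camera_info(cam); im=viewer.read_camera(cam)
    if fn: cv2.imwrite('pics/'+fn,im[:,:,::-1])
    return ci,im
def world(ci,p): return np.array(ci['R']).T@(np.array(p)-np.array(ci['t']))
def pix(ci,X):
    c=np.array(ci['R'])@np.array(X)+np.array(ci['t']); u=np.array(ci['camera_matrix'])@c; return u[:2]/u[2]
def ray(ci,uv,z):
    K=np.array(ci['camera_matrix']);R=np.array(ci['R']);o=-R.T@np.array(ci['t'])
    d=R.T@np.linalg.inv(K)@np.array([uv[0],uv[1],1.]); return o+d*(z-o[2])/d[2]
E
python3 - <<'E'
from h import *
o=robot.observe();print(o['t'],o['tcp_rot'],o['contact_force'])
c1,a=snap('top');c2,b=snap('side')
cv2.imwrite('pics/a.png',a[:,:,::-1]);cv2.imwrite('pics/b.png',b[:,:,::-1])
for n in ['frame','red_top','blue_top','yellow_top','magnifier','bell','tin']:
    for c,ci in (('top',c1),('side',c2)):
        for d in viewer.pinpoint(n,c)[:4]:
            w=world(ci,d['at']);print(n,c,round(d['confidence'],2),w.round(),pix(ci,w).round())
E
```

```text
0.0 [-5.11099909e-01 -3.09958000e+00  2.72030579e-03] [ 0.08739004 -0.50976869 -0.04472034]
frame top 0.25 [ 460. -158.    5.] [271. 208.]
red_top top 0.53 [560. -33.  27.] [239. 183.]
red_top side 0.63 [562. -39.   3.] [265. 198.]
red_top side 0.62 [561. -43.  26.] [265. 195.]
red_top side 0.21 [ 457. -157.   27.] [251. 219.]
blue_top top 0.56 [ 463. -153.   28.] [270. 207.]
blue_top side 0.55 [ 457. -154.   24.] [251. 219.]
yellow_top top 0.77 [542. -99.  31.] [256. 187.]
yellow_top side 0.77 [ 542. -107.   30.] [267. 205.]
yellow_top side 0.49 [ 447. -392.    2.] [271. 271.]
magnifier top 0.8 [ 459. -387.    3.] [329. 207.]
magnifier top 0.77 [ 632. -485.   -2.] [351. 164.]
magnifier top 0.52 [ 439. -603.   -3.] [383. 211.]
magnifier top 0.4 [ 545. -102.    9.] [257. 187.]
magnifier side 0.95 [ 630. -487.   -3.] [332. 278.]
magnifier side 0.9 [ 434. -607.   -2.] [294. 326.]
magnifier side 0.71 [ 449. -393.    3.] [272. 271.]
bell top 0.82 [641. 444.   1.] [121. 166.]
bell side 0.73 [643. 445.  -0.] [245. 135.]
tin top 0.7 [342. 467.  -4.] [114. 240.]
tin side 0.84 [341. 466.   1.] [186. 144.]
```

View pics/a.png

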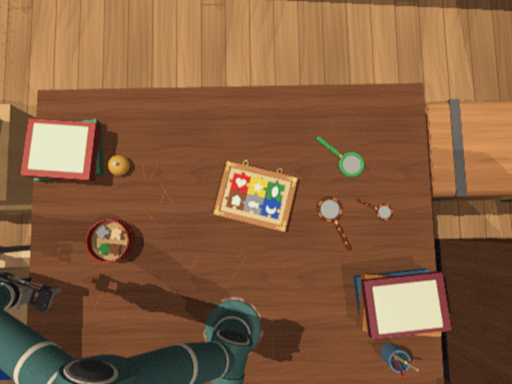

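View pics/b.png

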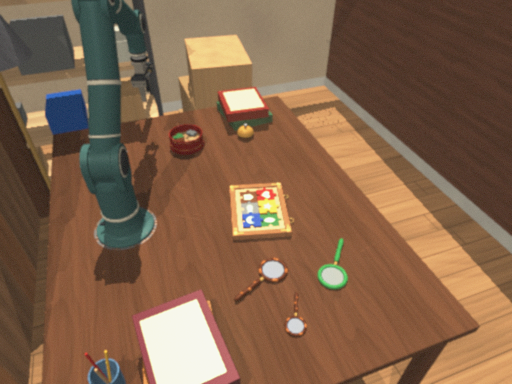

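The thing wanted is the red heart at top-view pixel (239,183). It could be confused with the other red items: the tin with its spare pieces (110,240), the red books (60,148) and the brown piece (235,200). Yellow star is at (256,187) and blue moon at (270,207). The green magnifier (350,163) and the small one (385,212) are look-alikes of the real magnifier (329,208). I'll go above the heart and check it close up.

```bash
cat >> h.py <<'E'
from scipy.spatial.transform import Rotation as Ro
def down(y):
    y=np.array([y[0],y[1],0.])/np.hypot(*y[:2]); z=np.array([0,0,-1.])
    return Ro.from_matrix(np.c_[np.cross(y,z),y,z]).as_rotvec()
E
python3 - <<'E'
from h import *
P=[560,-36,170]
best=min(((abs(q[6]),s) for s in (1,-1) if (q:=kin.ik(P,down([s*.965,-s*.263]))) is not None))
print(best)
grip(0.0,10)
robot.movep(P,down([best[1]*.965,-best[1]*.263]))
o=robot.observe();print(o['t'],o['tcp_pos'],o['contact_force'],o['grip_width'],o['joints'])
ci,im=snap('wrist','c.png')
for n in ['red_top','blue_top','yellow_top','frame']:
    for d in viewer.pinpoint(n,'wrist')[:3]:
        w=world(ci,d['at']);print(n,round(d['confidence'],2),w.round(1),pix(ci,w).round())
    if n!='frame':
      for d in viewer.silhouettes(n,'wrist')[:2]:
        m=d['mask'];v,u=np.nonzero(m);print('  mask',round(d['confidence'],2),m.sum(),u.mean(),v.mean(),ray(ci,(u.mean(),v.mean()),27).round(1))
E
```

```text
(np.float64(0.018649932285328994), 1)
4.7583 [560.17725489 -34.71500868 169.88410858] [0.6323429  0.78948173 0.34414516] 0.008047745460257294 [-0.54066585  0.39433083  0.68862699  1.88180047 -0.30072498  0.97065904
  0.01862387]
red_top 0.97 [558.4 -39.2  24.7] [252. 178.]
  mask 0.72 2786 255.57717157214645 174.9802584350323 [564.  -35.2  27. ]
  mask 0.54 114 250.87719298245614 355.5877192982456 [ 477.9 -327.1   27. ]
blue_top 0.55 [ 453.9 -155.4   28.5] [204. 272.]
  mask 0.65 1096 257.8366788321168 213.06386861313868 [553.2 -87.4  27. ]
  mask 0.6 995 201.38592964824122 257.0884422110553 [ 457.7 -131.8   27. ]
yellow_top 0.63 [ 541.9 -107.5   24.4] [254. 227.]
  mask 0.88 1111 257.3735373537354 212.95769576957696 [552.6 -87.1  27. ]
  mask 0.54 1013 201.1056268509378 256.7571569595262 [ 457.5 -131.2   27. ]
```

View pics/c.png

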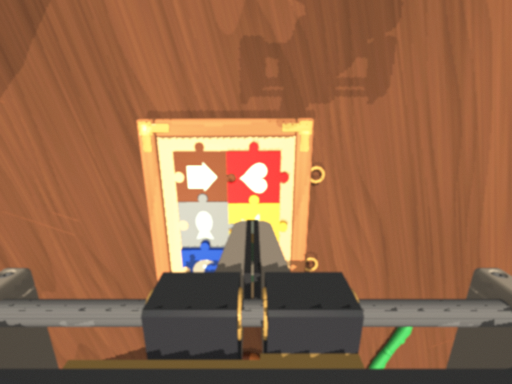

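The picture shows the red heart piece, about (227–279, 150–202) with its centre near (253,177). The yellow piece is directly below it, with a knob reaching into it at (254,200). Brown is to the left, at (200,177). I'll back-project the red centre, check it against one crop, then approach.

Run:
```python
from h import *
ci=viewer.camera_info('wrist')
im=cv2.imread('pics/c.png')
hsv=cv2.cvtColor(im,cv2.COLOR_BGR2HSV)
m=((hsv[...,0]<5)|(hsv[...,0]>174))&(hsv[...,1]>200)&(hsv[...,2]>140)
m[:140]=0;m[215:]=0;m[:,:215]=0;m[:,300:]=0
v,u=np.nonzero(m);cs=np.where(m.sum(0)>12)[0];rs=np.where(m.sum(1)>12)[0]
print(u.min(),u.max(),v.min(),v.max(),'body',cs[0],cs[-1],rs[0],rs[-1])
c=((cs[0]+cs[-1])/2,(rs[0]+rs[-1])/2);print(c,ray(ci,c,27))
for p in [(cs[0],rs[0]),(cs[-1],rs[0]),(cs[0],rs[-1]),(cs[-1],rs[-1])]: print(ray(ci,p,27).round(1))
print(ray(ci,(150,126),26),ray(ci,(305,126),26))
o=cv2.resize(im[110:250,130:330],None,fx=4,fy=4,interpolation=cv2.INTER_CUBIC)
cv2.imwrite('pics/d.png',o)
```

```text
Traceback (most recent call last):
IndexError: index 0 is out of bounds for axis 0 with size 0
```

Run:
```python
from h import *
ci=viewer.camera_info('wrist')
im=cv2.imread('pics/c.png').astype(int)
m=(im[...,2]>150)&(im[...,1]<60)&(im[...,0]<60)
m[:140]=0;m[215:]=0;m[:,:215]=0;m[:,300:]=0
cs=np.where(m.sum(0)>22)[0];rs=np.where(m.sum(1)>22)[0]
print(im[160,235],m.sum())
print('body',cs[0],cs[-1],rs[0],rs[-1])
c=((cs[0]+cs[-1])/2,(rs[0]+rs[-1])/2);print(c,ray(ci,c,27))
for p in [(cs[0],rs[0]),(cs[-1],rs[0]),(cs[0],rs[-1]),(cs[-1],rs[-1])]: print(ray(ci,p,27).round(1))
o=cv2.resize(im[110:250,130:330].astype(np.uint8),None,fx=4,fy=4,interpolation=cv2.INTER_CUBIC)
cv2.imwrite('pics/d.png',o)
```

```text
[ 70  75 255] 5Traceback (most recent call last):
  File "<stdin>", line 8, in <module>
IndexError: index 0 is out of bounds for axis 0 with size 0
```

Run:
```python
from h import *
ci=viewer.camera_info('wrist')
im=cv2.imread('pics/c.png').astype(int)
o=cv2.resize(im[110:250,130:330].astype(np.uint8),None,fx=4,fy=4,interpolation=cv2.INTER_CUBIC)
cv2.imwrite('pics/d.png',o)
m=(im[...,2]>150)&(im[...,1]<110)&(im[...,0]<110)&(im[...,2]>2*im[...,1])
m[:140]=0;m[215:]=0;m[:,:215]=0;m[:,300:]=0
cs=np.where(m.sum(0)>20)[0];rs=np.where(m.sum(1)>20)[0]
print(m.sum(),'body',cs[0],cs[-1],rs[0],rs[-1])
c=((cs[0]+cs[-1])/2,(rs[0]+rs[-1])/2);print(c,ray(ci,c,27))
for p in [(cs[0],rs[0]),(cs[-1],rs[0]),(cs[0],rs[-1]),(cs[-1],rs[-1])]: print(ray(ci,p,27).round(1))
```

```text
2022 body 226 279 151 201
(np.float64(252.5), np.float64(176.0)) [559.63193841 -36.72685549  27.        ]
[535.9   3.5  27. ]
[600.5 -14.2  27. ]
[516.3 -60.6  27. ]
[584.8 -79.4  27. ]
```

View pics/d.png

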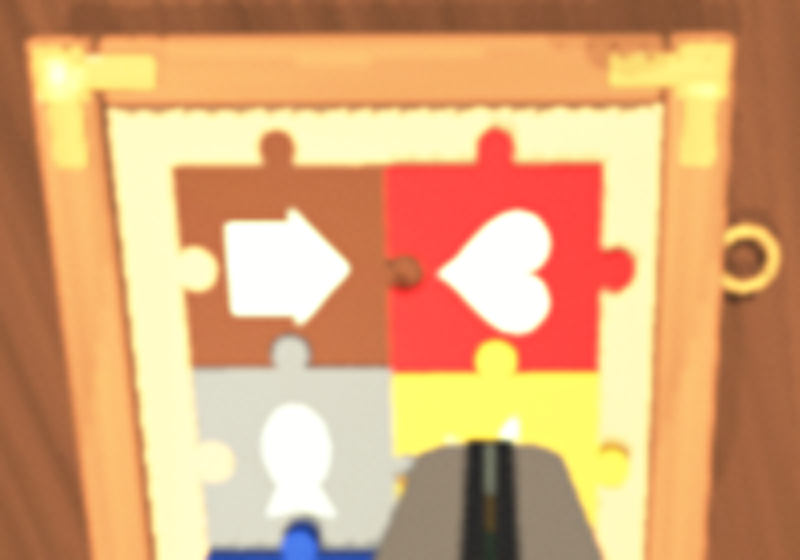

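The crop confirms it: cream heart on the red piece, yellow knob entering at the bottom (495,355), brown knob at the left (405,270). The centre is about (559.6, −37), and the tip footprint (36 × 20 mm) clears the knobs with a small shift away from them. Now I'll press under force watch.

Run:
```python
from h import *
ex=np.array([.965,-.263]);ey=np.array([.263,.965])
xy=np.array([559.6,-37.2])+2*ex+3*ey
robot.servo_line([*xy,36],feed=60); robot.hold(.2)
o=robot.observe();f0=o['contact_force'][2];print(o['t'],o['tcp_pos'].round(1) if hasattr(o['tcp_pos'],'round') else o['tcp_pos'],f0)
z=36;log=[]
while z>17.5:
    z-=.5; robot.servo_line([*xy,z],feed=8)
    o=robot.observe();f=o['contact_force'][2]-f0
    log.append((z,round(o['tcp_pos'][2],2),round(f,1)))
    if f>11: break
print(log,o['t'],o['contact_force'],o['tcp_pos'])
```

```text
7.7417 [562.4 -34.8  36.1] 0.011240899008878699
[(35.5, np.float64(35.46), np.float64(0.6)), (35.0, np.float64(34.94), np.float64(-0.2)), (34.5, np.float64(34.46), np.float64(0.1)), (34.0, np.float64(33.96), np.float64(0.2)), (33.5, np.float64(33.47), np.float64(-0.2)), (33.0, np.float64(32.97), np.float64(0.1)), (32.5, np.float64(32.45), np.float64(0.5)), (32.0, np.float64(31.96), np.float64(-0.3)), (31.5, np.float64(31.47), np.float64(-0.8)), (31.0, np.float64(30.95), np.float64(0.3)), (30.5, np.float64(30.47), np.float64(0.7)), (30.0, np.float64(29.96), np.float64(0.4)), (29.5, np.float64(29.45), np.float64(1.3)), (29.0, np.float64(28.96), np.float64(-0.3)), (28.5, np.float64(28.46), np.float64(-0.4)), (28.0, np.float64(27.98), np.float64(-1.1)), (27.5, np.float64(27.45), np.float64(-0.5)), (27.0, np.float64(26.97), np.float64(-0.2)), (26.5, np.float64(26.48), np.float64(0.5)), (26.0, np.float64(25.97), np.float64(-0.8)), (25.5, np.float64(25.46), np.float64(0.2)), (25.0, np.float64(24.96), np.float64(-0.7)), (24.5, np.float64(24.45), np.float64(0.6)), (24.0, np.float64(23.97), np.float64(-0.9)), (23.5, np.float64(23.48), np.float64(0.2)), (23.0, np.float64(22.98), np.float64(-0.4)), (22.5, np.float64(22.47), np.float64(0.3)), (22.0, np.float64(21.95), np.float64(0.4)), (21.5, np.float64(21.49), np.float64(0.3)), (21.0, np.float64(20.96), np.float64(-0.2)), (20.5, np.float64(20.44), np.float64(-0.2)), (20.0, np.float64(19.97), np.float64(1.1)), (19.5, np.float64(19.44), np.float64(0.9)), (19.0, np.float64(18.97), np.float64(0.7)), (18.5, np.float64(18.43), np.float64(0.4)), (18.0, np.float64(17.95), np.float64(0.9)), (17.5, np.float64(17.47), np.float64(1.1))] 16.9917 [ 0.16730246 -0.1971586   1.11470581] [562.2798958  -34.81382031  17.47446416]
```

No contact even at z = 17.5, so I need to look before going on.

Run:
```python
from h import *
o=robot.observe();print(o['t'],o['grip_width'],o['tcp_rot'])
ci,im=snap('wrist','e.png'); cs,s=snap('side'); ct,t=snap('top')
print(pix(ci,o['tcp_pos']),pix(cs,o['tcp_pos']),pix(ct,o['tcp_pos']))
a=cv2.resize(s[150:250,205:305],(400,400),interpolation=cv2.INTER_CUBIC);b=cv2.resize(t[140:240,195:295],(400,400),interpolation=cv2.INTER_CUBIC)
cv2.imwrite('pics/f.png',np.hstack([a,b])[:,:,::-1])
```

```text
16.9917 0.0028984197580538013 [-2.49644767e+00 -1.90711431e+00  6.17212661e-05]
[253.04536365 219.75839609] [264.8908715  194.87781559] [239.76567099 182.45848384]
```

View pics/e.png

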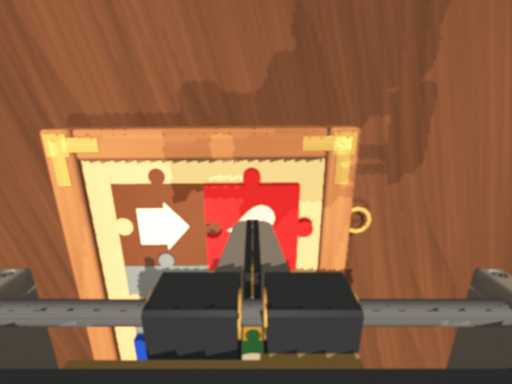

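View pics/f.png

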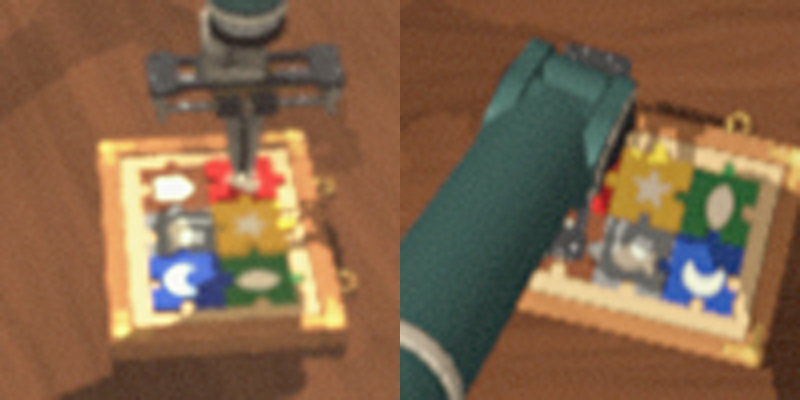

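The tips do sit over the middle of the heart, at wrist pixel (253,220), and yellow and blue are untouched. The red piece still looks larger than brown (95 px against 92), so it's still proud and the true surface must be lower than the readout suggests. I'll keep going down slowly under force watch.

Run:
```python
from h import *
ci=viewer.camera_info('wrist')
for nm,u0,u1,v in(('brown',112,204,184),('red',204,299,184)):
    print(nm,[(z,round(np.linalg.norm(ray(ci,(u0,v),z)-ray(ci,(u1,v),z)),1)) for z in (0,10,20,28)])
o=robot.observe();xy=o['tcp_pos'][:2].copy();z=17.5;log=[];print(np.round(o['joint_torque'],1))
while z>9:
    z-=.5; robot.servo_line([*xy,z],feed=8)
    o=robot.observe();f=o['contact_force'][2]
    log.append((z,float(round(o['tcp_pos'][2],2)),float(round(f,1))))
    if f>11: break
print(log,o['t'],o['contact_force'],np.round(o['joint_torque'],1))
```

```text
brown [(0, np.float64(75.3)), (10, np.float64(71.7)), (20, np.float64(68.1)), (28, np.float64(65.2))]
red [(0, np.float64(77.8)), (10, np.float64(74.1)), (20, np.float64(70.3)), (28, np.float64(67.4))]
[ -0.  -47.2   7.9 -15.7  -0.    0.    0. ]
[(17.0, 16.96, 0.4), (16.5, 16.46, 0.3), (16.0, 15.97, -0.5), (15.5, 15.47, -0.3), (15.0, 14.97, 1.2), (14.5, 14.46, -0.5), (14.0, 13.96, 0.6), (13.5, 13.49, -0.6), (13.0, 12.97, 0.2), (12.5, 12.47, 0.1), (12.0, 11.97, 0.4), (11.5, 11.47, -0.9), (11.0, 10.95, -1.0), (10.5, 10.46, 0.6), (10.0, 9.94, -0.3), (9.5, 9.47, 0.5), (9.0, 8.95, 0.3)] 21.3917 [ 0.01437529 -0.80337904  0.25938041] [ -0.  -47.6   7.9 -15.3  -0.    0.    0. ]
```

Run:
```python
from h import *
ci,im=snap('wrist'); cs,s=snap('side')
o=robot.observe();print(pix(ci,o['tcp_pos']),pix(cs,o['tcp_pos']),o['t'])
a=cv2.resize(im[150:290,60:360],(800,373),interpolation=cv2.INTER_CUBIC)
b=cv2.resize(s[165:215,230:300],(314,224),interpolation=cv2.INTER_CUBIC)
c=np.zeros((224,800,3),np.uint8);c[:,:314]=b
cv2.imwrite('pics/g.png',np.vstack([a,c])[:,:,::-1])
for d in viewer.pinpoint('red_top','wrist')[:2]: print(d['confidence'],world(ci,d['at']))
for d in viewer.pinpoint('red_top','side')[:2]: print(d['confidence'],world(cs,d['at']))
```

```text
[253.07942916 219.81778348] [264.85742898 196.40955483] 21.4917
0.47 [560.47087815 -40.39309575  29.6704522 ]
```

View pics/g.png

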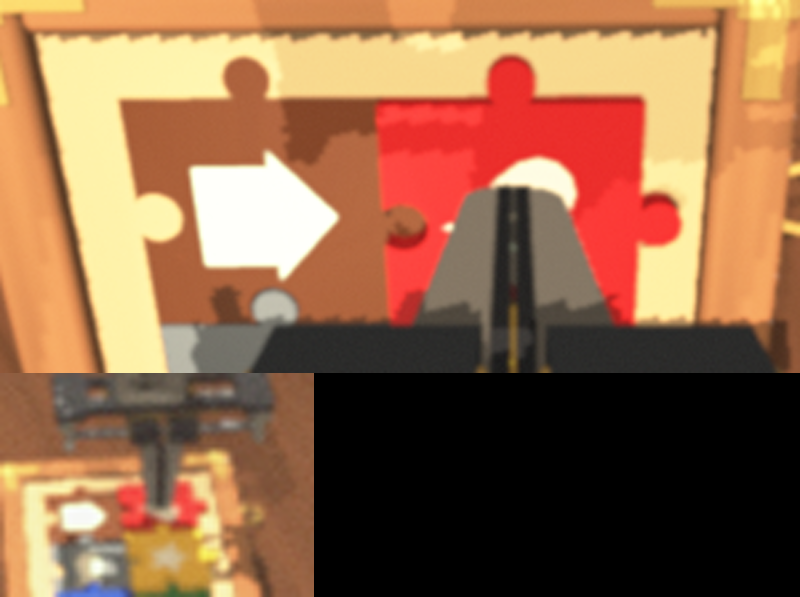

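Run:
```python
from h import *
ci=viewer.camera_info('wrist');R=np.array(ci['R']);K=np.array(ci['camera_matrix']);o=robot.observe()
C=-R.T@np.array(ci['t']);print('cam',C.round(1),'axis',R[2].round(3),'f',K[0,0],o['tcp_pos'].round(1),o['tcp_rot'])
rh=[560.177,-34.715,169.884]; Rt=Ro.from_rotvec(o['tcp_rot']).as_matrix()
off=Rt.T@(C-o['tcp_pos']);Ch=np.array(rh)+Rt@off
P=lambda C:K@np.c_[R,-R@C]
def tri(a,b):
    X=cv2.triangulatePoints(P(Ch),P(C),np.array(a,float).reshape(2,1),np.array(b,float).reshape(2,1))[:,0];return (X[:3]/X[3]).round(1)
g=lambda x,y:(x/2.6667+60-.3,y/2.6667+150-.3)
h=lambda x,y:(x/4+130-.4,y/4+110-.4)
for n,a,b in [('redTL',h(387,165),g(377,100)),('redTR',h(603,163),g(643,98)),('brownTL',h(175,167),g(122,100)),('arrow tip',h(350,270),g(338,217)),('arrow left top',h(225,222),g(191,167)),('redknob top',h(495,128),g(511,57)),('arrow bot',h(295,325),g(279,278))]: print(n,tri(a,b))
```

```text
cam [583.6  46.  199.9] axis [-0.078 -0.285 -0.955] f 264.48142167898754 [562.3 -34.8   9. ] [-2.49644025e+00 -1.90718951e+00 -2.07739861e-05]
redTL [536.2   4.8  25.2]
redTR [602.7 -13.4  22.9]
brownTL [469.8  21.7  21.1]
arrow tip [513.4 -26.   20.3]
arrow left top [ 4.793e+02 -4.000e-01  2.030e+01]
redknob top [572.4   6.6  24.6]
arrow bot [489.8 -39.9  19.4]
```

Run:
```python
from h import *
ci=viewer.camera_info('wrist');o=robot.observe();T=o['tcp_pos'];ex=np.array([.965,-.263,0]);ey=np.array([.263,.965,0]);up=np.array([0,0,1.])
for h in(0,10,16,20,25): print(h,[pix(ci,T+x*ex+y*ey+h*up).round(1) for x,y in((0,0),(0,10),(-18,10),(18,10))])
print([ (z,pix(ci,[536,4.3,z]).round(1),pix(ci,[602.5,-13.7,z]).round(1)) for z in (20,24,28)])
```

```text
0 [array([253. , 219.7]), array([253. , 207.8]), array([229.7, 207.8]), array([276.4, 207.8])]
10 [array([253.1, 225.1]), array([253.1, 212.7]), array([228.6, 212.7]), array([277.6, 212.7])]
16 [array([253.1, 228.6]), array([253.1, 215.9]), array([227.9, 215.9]), array([278.3, 215.8])]
20 [array([253.2, 231.1]), array([253.1, 218.1]), array([227.4, 218.1]), array([278.9, 218.1])]
25 [array([253.2, 234.3]), array([253.2, 221. ]), array([226.8, 221.1]), array([279.6, 221. ])]
[(20, array([202.8, 186. ]), array([300. , 185.7])), (24, array([201.7, 187.6]), array([301. , 187.3])), (28, array([200.7, 189.3]), array([302., 189.]))]
```

The wrist view triangulates brown at z≈20 and red at z≈25. The visible fingertip edge at row 220 fits a tip about 20 mm above the reported TCP, so the real tips haven't reached the piece yet. I'll continue down under force and time guards.

```bash
cat > p.py <<'E'
from h import *
o=robot.observe();xy=o['tcp_pos'][:2].copy();z=o['tcp_pos'][2];log=[];zc=None
while o['t']<28.8 and z>-8:
    step=1.0 if zc is None or zc-z<4.5 else .4
    z-=step; robot.servo_line([*xy,z],feed=10)
    o=robot.observe();f=o['contact_force'][2]
    log.append((float(round(z,2)),float(round(o['tcp_pos'][2],2)),float(round(f,1))))
    if zc is None and f>2.3: zc=z
    if f>11: break
print(log,o['t'],o['contact_force'],zc)
E
python3 p.py
```

```text
[(8.0, 7.92, 0.4), (7.0, 6.93, -0.3), (6.0, 6.09, 1.4), (5.0, 5.08, 1.7), (4.0, 4.02, 3.4), (3.0, 2.94, 2.1), (2.0, 1.93, 1.1), (1.0, 0.95, 1.2), (0.0, -0.06, 2.6), (-1.0, -0.64, 7.2), (-1.4, -0.64, 9.8), (-1.8, -0.68, 13.6)] 24.5917 [-3.62988513  0.63617746 13.57414083] 4.00271373416825
```

Contact came at TCP z≈6.5 and the hard stop at −0.65. That's about 7 mm of travel at a few N, which matches the piece going fully home. I'll retreat straight up and look.

Run:
```python
from h import *
o=robot.observe();xy=o['tcp_pos'][:2]
robot.servo_line([*xy,9],feed=20)
robot.servo_line([*xy,140],feed=110)
o=robot.observe();print(o['t'],o['contact_force'],o['tcp_pos'])
ci,im=snap('wrist')
cv2.imwrite('pics/i.png',cv2.resize(im[110:250,130:330],None,fx=4,fy=4,interpolation=cv2.INTER_CUBIC)[:,:,::-1])
```

```text
26.625 [ 0.63180003 -0.33310544  0.40284433] [561.9468724  -34.74389483 139.291283  ]
```

View pics/i.png

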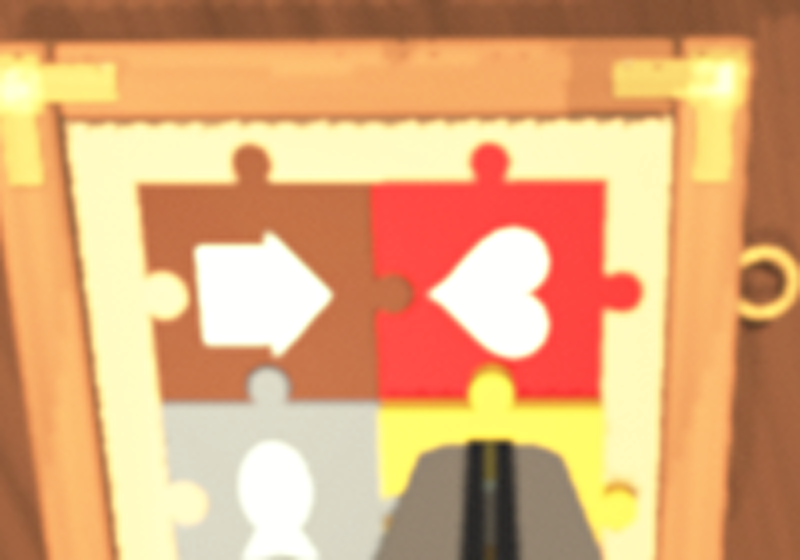

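The red piece is now level with brown: no dark wall at the brown knob (395,293), and both are 235 px wide. Yellow still stands proud, with its wall showing at (490,405). The hand is clear, so I'm handing in.

```bash
python3 -c "
from h import *
print(robot.job_done())"
```

```text
the job is handed in; nothing more can be done
None
```

The red heart piece is pressed home and looks flush with the board; the last readings were 13.6 N of push at the stop and 26.6 s on the clock with the hand clear. Nothing else was touched, and the job is handed in.

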